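Nip a cable lug in the bench crimper

ROBOT

A 7-joint arm with a two-finger parallel gripper is mounted at the origin on the work surface. World frame = base frame: x ahead of the robot, y to its left, z up, the work surface at z = 0. Lengths are in m, angles in rad, forces in N, time in s.
With the tool pointing down it reaches from about 0.425 to 0.925 m from the base axis. Payload 6.8 kg.
Tool frame: the origin (TCP) lies midway between the tips of the shut fingers; the grasp point (between the pads) lies 19 mm behind it; z points along the fingers, y is the line along which they close (so a half turn about z gives the same grasp; the last joint's range is limited). The gripper opens to 88 mm and grips with 3 to 60 N. Pads are 20 mm wide; open, the fingers measure 115 mm over their backs; the gripper's body (75 mm by 178 mm) begins 61 mm behind the grasp point.
Start: joints at [1.184, 0.477, 0.022, 1.555, -0.011, 1.109, -0.083], TCP at [0.186, -0.649, 0.223] pointing down, gripper open.
Joint ranges: [-2.96, 2.96], [-0.34, 2.1], [-1.41, 1.46], [0.24, 2.44], [-1.37, 4.51], [0.17, 1.92], [-2.96, 2.96]. Speed limits (rad/s): [2.39, 2.39, 3.14, 3.14, 3.14, 3.14, 3.14].

INTERFACE

Orientations are given as [roll, pitch, yaw] about the fixed x, y, z axes, in that order (R = Rz(yaw) Ry(pitch) Rx(roll)).
In Python, from plant import robot gives the robot as it stands.
- The arm moves only by the shell command python3 -m pendant 'ROWS' [FORCE]. ROWS is JSON, a list of rows, each an object with "claw": the opening in per cent of the stroke, from 0 (shut) to 100 (fully open); "offset": the shift along the world's x, y, z in m, a list of three; "turn": the turn, a rotation vector about the world's x, y, z in rad, a list of three. In form: [{"claw": claw, "offset": [x, y, z], "turn": [wx, wy, wz]}, ...]. A call has 1 to 12 rows; each row shifts and turns the commanded pose from where the row before left it; what a row does not reach is not made up. A row lasts 1/8 s, in which the tool goes at most 62.5 mm and 10.7 degrees, less where a joint would pass 70% of its speed; a pose out of reach is approached as far as the arm can. A call with a gripper value outside its range is refused whole. The fingers move at their own pace and stop on an object; FORCE is the grip in N (left out, the last holds). Time passes only in rows, so rows that do not move let the fingers close. It gives the time, the measured TCP pose, the force, the opening and the grip force at its end, in the units of the state.
- robot.observe(): the state, without advancing time (a new reading comes with each control period).
- robot.camera(name): name is "scene" or "top" or "wrist"; returns the picture (384x512x3 uint8, blue, green, red); there is no depth.
- robot.camera_info(name): a dict with "camera_matrix" (3x3 intrinsics, pixels), "world_from_camera" (4x4, takes a point from camera to world coordinates). Camera axes: x right, y up, looking along -z (the intrinsics and any distortion apply to the point x, -y, -z); pixel columns grow to the right and rows downward; lengths in m; the calibration is good to about 2 mm. The wrist camera is an equidistant fisheye: a pixel r from the principal point sees the ray r / f radians off the axis. A picture is of the moment at which its call begins: read the wrist's pose just before it. camera_info takes no time and is no camera call; for the wrist camera it gives the pose at the moment of the call.
- robot.close_job(): hands the job in; it is judged then, once.
Trained networks look in the newest picture that a camera, given by its name, has taken for a name from the list of things; names that differ only in an ending like _2 or _b are one class to them, and where a whole thing is asked for, a point or a joint stands for the part that bears it (a point fixed in the world has none). Each returns a list of dicts, best first, with "p" (0 to 1); they miss things now and then, are a little off and sometimes report something else, mostly with a low value. They report only what shows in the picture. A call takes as long as a camera call. They do not tell look-alikes from the thing itself.
- robot.boxes_of(query, camera): "position" ([column, row] in pixels, amid what is visible of it).
- robot.spot_point(query, camera): "position" ([column, row] in pixels: a listed point, or the origin of a listed thing).
The state is a dict: "time_s": time; "joint_pos": joint angles; "joint_velocities": joint speeds; "joint_torque": joint torques, N m; "ee_pos": TCP position; "eef_rot": TCP orientation; "force": force on the tool from outside, world axes, zero at the start; "moment": the same for the moment, N m; "grip_width": finger opening in m; "gripper_force": force on a finger pad.
Only numpy, scipy, OpenCV 4.12 (cv2) and the standard library are available. Lean on these libraries where they do the work, as an engineer would, in place of code of your own. Each camera call takes 0.05 s, during which the arm holds its last target. There are 200 camera calls.

TASK

Lay the large copper cable lug along the bed of the bench crimper, flat, with the open end of its barrel between the jaws and its flat tongue towards the robot; hold it lightly on the way (grip of at most 20 N: the barrel is thin) and let go of it. Then swing the crimper's ratchet lever counter-clockwise exactly three clicks, felt by touch and never a fourth, and finish while still holding the lever there (it springs back if let go), with the small lug, the screwdriver and the marker left where they were.

Things in the scene. Friction and masses are not known exactly. Their poses are not given: they have to be found in the camera images.
- crimper: Grey bench crimper, bolted down, base plate 170 x 250 x 12 mm. Origin: on the bench under the lever's pivot; x runs away from the robot along the lug bed, y to the left, z up.
- bed (a point): Centre of the lug bed's top face, axes as the crimper's (100 mm to its left, 30 mm above the bench). The bed is a steel bar, 36 mm wide, from x = -57 to +57 mm of this point; nothing beside it is higher within 45 mm of its centre line, save the jaws.
- jaws (a point): Middle of the open jaws, on the bed's top face, 47 mm past its centre in x. Jaws: two steel blocks 20 mm long in x, tops 29 mm above this point, faces 18 mm to its left (fixed anvil) and 18 mm to its right (moving jaw) while the lever rests. The jaw follows the lever by 19 mm per rad and nudges the lug to the anvil.
- lever: Ratchet lever: flat steel arm, 36 to 46 mm above the bench, on a vertical pivot at its origin. x points along the arm to the handle; at rest 119 deg clockwise of the crimper's x. Swings counter-clockwise from above, up to 1 rad. A spring drives it back: about 9 N at the handle at rest, 12 N at 0.7 rad. Each click: some 4 N more, then a drop of about 10 N as the pawl passes a pin.
- handle (a point): Centre of the top of the lever's upright black round handle, 24 mm diameter, 70 mm high (46 to 116 mm above the bench), 150 mm from the pivot.
- wheel: Steel ratchet wheel, 112 mm diameter, under the lever, origin on the same axis. Pins on its rim, 0.16 rad apart: one click each as the lever's pawl rides over. It is set at another angle each time and stays there, so the free travel before the first click varies, 0.15 to 0.30 rad from rest (0.15 when its x axis is parallel to the resting lever's, more as it is turned counter-clockwise).
- lug: Large copper cable lug lying on the bench: round barrel 22 mm diameter, 60 mm long; flat tongue 32 mm wide, 40 mm long, 6 mm thick; undersides flush; about 0.16 kg. Origin: on the underside where barrel and tongue meet; x along the barrel away from the tongue, z up.
- lug_mouth (a point): Centre of the large lug's open barrel end, 60 mm from its origin along x and 11 mm above its underside.
- small_lug: Small copper lug, 54 mm long, 14 mm barrel, not needed: leave alone. Origin and axes as the large one's.
- screwdriver: Red screwdriver lying on the bench along its x axis: leave alone.
- marker: White marker pen, 134 mm long, 14 mm diameter, lying on the bench along its x axis: leave alone.
Mind the look-alikes: they are no part of the job. What is shaped like the lug but black or yellow is not meant.

How it is judged:
On the way:
1. the large lug lies on the bed between the jaws, let go, the lever still at rest (x of lug in the frame of crimper between -0.02 and 0.014 m and x of lug_mouth in the frame of crimper between 0.038 and 0.076 m and y of lug_mouth in the frame of crimper between 0.085 and 0.115 m and y of lug in the frame of crimper between 0.085 and 0.115 m and z of lug in the frame of crimper between 0.027 and 0.034 m and angle between lug's own z axis and vertical below 0.12 rad and angle between the x axis of lug and the x axis of crimper, either way round below 0.26 rad and contact force between the fingers and lug below 0.1 N and distance of handle from where it was at the start of the episode below 0.012 m), for 0.2 s.
At the end, for the whole second after the job is handed in: Lever at rest three pins past (0.475 to 0.625 rad from the wheel's x axis; fourth pin at 0.63), fingers on it with over 1 N; large lug free and flat on the bed: origin x -20 to +14 mm, y 85 to 115 mm, z 27 to 34 mm in the crimper's frame, within 0.26 rad of the bed, barrel end at the jaws (x of lug in the frame of crimper between -0.02 and 0.014 m and x of lug_mouth in the frame of crimper between 0.038 and 0.076 m and y of lug_mouth in the frame of crimper between 0.085 and 0.115 m and y of lug in the frame of crimper between 0.085 and 0.115 m and z of lug in the frame of crimper between 0.027 and 0.034 m and angle between lug's own z axis and vertical below 0.12 rad and angle between the x axis of lug and the x axis of crimper, either way round below 0.26 rad and contact force between the fingers and lug below 0.1 N and angle between the x axis of lever and the x axis of wheel, either way round between 0.475 and 0.625 rad and contact force between the fingers and lever above 1 N and angular speed of lever below 0.1 rad/s); the arm keeps its last pose, push and grip.
It fails at once if the lever passed a fourth click (angle between the x axis of lever and the x axis of wheel, either way round above 0.66 rad).
It fails at once if the large lug gripped too hard: over 25 N a finger (contact force between the fingers and lug above 50 N).
It fails at once if the small_lug disturbed (distance of small_lug from where it was at the start of the episode above 0.03 m).
It fails at once if the screwdriver disturbed (distance of screwdriver from where it was at the start of the episode above 0.03 m).
It fails at once if the marker disturbed (distance of marker from where it was at the start of the episode above 0.03 m).
It also fails if it takes over 70 s, if anything falls off the work surface, if the arm or the gripper's body presses on something with over 40 N, if the wrist force passes 120 N, or if a joint passes its speed limit or range.

## Working session

There is one attempt and no reset: what is moved stays moved. The work goes in short steps, Python scripts to look and compute and a shell command to move; the robot and the scene stay as the last step left them, time stands still between calls to the robot, and variables do not carry over. Pictures are saved under pics/ and viewed, at most 13 in all, crops included, and the job is handed in when it is done.

```bash
ls; mkdir -p pics; cat > h.py <<'E'
import numpy as np, cv2
from plant import robot
def ray(cam,px,info=None):
    i=info or robot.camera_info(cam);K=np.array(i["camera_matrix"]);T=np.array(i["world_from_camera"])
    x=(px[0]-K[0,2])/K[0,0];y=(px[1]-K[1,2])/K[1,1]
    if cam=="wrist":
        r=np.hypot(x,y);s=np.sin(r)/max(r,1e-9);d=np.array([x*s,-y*s,-np.cos(r)])
    else: d=np.array([x,-y,-1.])
    d=T[:3,:3]@d;return T[:3,3],d/np.linalg.norm(d)
def atz(cam,px,z,info=None):
    o,d=ray(cam,px,info);return o+d*(z-o[2])/d[2]
def tri(rs):
    A=0;b=0
    for o,d in rs:
        P=np.eye(3)-np.outer(d,d);A=A+P;b=b+P@o
    return np.linalg.solve(A,b)
E
python3 - <<'E'
from h import *
print(robot.observe())
ims=[]
for c in("scene","top","wrist"):
    im=robot.camera(c);cv2.imwrite(f"pics/{c}0.png",im)
    for q in("lug","lug_mouth","bed","jaws","lever","handle","wheel","crimper","small_lug","screwdriver","marker"):
        r=robot.spot_point(q,c); print(c,q,[(np.round(k["position"]).tolist(),round(k["p"],2)) for k in r[:4]])
    if c!="wrist":print(robot.camera_info(c))
E
```

```text
pics
{'time_s': 0.0, 'joint_pos': array([ 1.1839053 ,  0.47779763,  0.02238896,  1.5564293 , -0.01152771,
        1.10930488, -0.08310965]), 'joint_velocities': array([ 5.36424623e-05,  2.01044566e-03, -1.20812121e-03, -2.53751935e-03,
        7.54999747e-04,  3.02478080e-04, -1.20618752e-03]), 'joint_torque': array([ 9.01045805e-04, -5.82857037e+01,  1.53575812e+00, -2.72605437e+01,
       -5.41810237e-02,  1.72182539e-02,  1.71527736e-04]), 'ee_pos': array([ 0.18555506, -0.64837355,  0.2216937 ]), 'eef_rot': array([-3.13978706e+00,  1.32225160e-04,  2.78747232e-01]), 'force': array([ 1.01770236, -0.3192243 ,  0.30394224]), 'moment': array([0.07277311, 0.0523841 , 0.0480031 ]), 'gripper_force': 0.0, 'grip_width': 0.0878344339725535}
scene lug [([293.0, 239.0], 0.79), ([349.0, 238.0], 0.76), ([293.0, 162.0], 0.63), ([288.0, 181.0], 0.51)]
scene lug_mouth [([373.0, 244.0], 0.86), ([311.0, 182.0], 0.74), ([366.0, 267.0], 0.7), ([308.0, 220.0], 0.57)]
scene bed [([245.0, 248.0], 0.9)]
scene jaws [([255.0, 264.0], 0.75), ([224.0, 204.0], 0.66), ([350.0, 238.0], 0.65), ([299.0, 203.0], 0.
[... 1219 characters left out ...]
 0.6)]
top screwdriver [([245.0, 254.0], 0.7)]
top marker [([126.0, 189.0], 0.62)]
{'camera_matrix': array([[483.12551351,   0.        , 254.66140524],
       [  0.        , 483.12551351, 191.22148323],
       [  0.        ,   0.        ,   1.        ]]), 'world_from_camera': array([[ 0.13928175,  0.96707602, -0.21298959,  0.2367685 ],
       [-0.99022967,  0.13748846, -0.02328344,  0.07348051],
       [ 0.00676676,  0.21415157,  0.976777  ,  1.20756749],
       [ 0.        ,  0.        ,  0.        ,  1.        ]])}
wrist lug []
wrist lug_mouth []
wrist bed []
wrist jaws []
wrist lever []
wrist handle []
wrist wheel []
wrist crimper []
wrist small_lug []
wrist screwdriver []
wrist marker []
```

```bash
python3 - <<'E'
import cv2
a=cv2.imread("pics/top0.png")
c=cv2.resize(a[70:330,70:430],None,fx=2.2,fy=2.2,interpolation=cv2.INTER_CUBIC);cv2.imwrite("pics/top0b.png",c)
E
```

```text
(no output)
```

View pics/top0b.png

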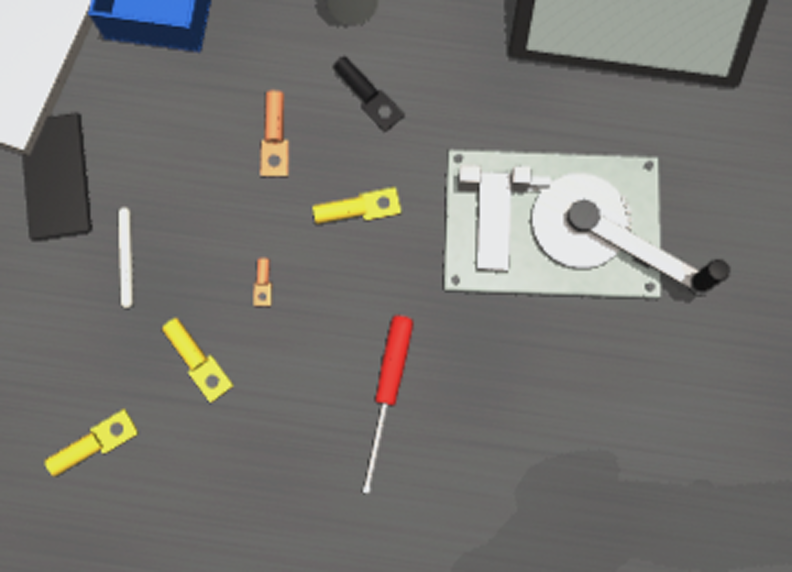

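View pics/scene0.png

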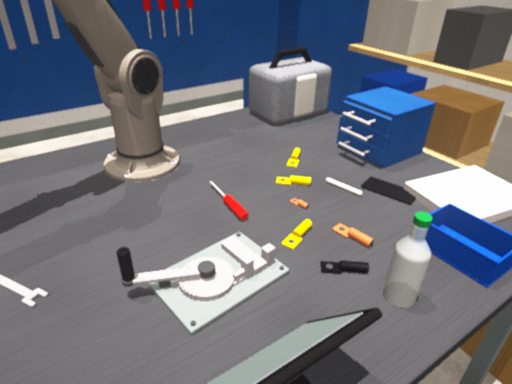

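Candidates (top pixels): large copper (194,134); small copper (184,201); yellow (236,167), (163,236), (118,268); black (237,114). By the description, the large copper lug at (194,134) is the one, mouth at about (195,111); in the scene view it is (349,238).

```bash
python3 - <<'E'
from h import *
def show(n,a,b): print(n,np.round(tri([ray("top",a),ray("scene",b)]),4),np.round(atz("top",a,0.0),4),np.round(atz("top",a,0.03),4))
r={}
for c in("top","scene"):
    robot.camera(c)
    for q in("lug","lug_mouth","bed","jaws","lever","handle","wheel","crimper"):
        r[c,q]=robot.spot_point(q,c); 
        if "lug" in q: print(c,q,[(np.round(k["position"],1).tolist(),round(k["p"],2)) for k in r[c,q][:7]])
pick=lambda c,q,t:min(r[c,q],key=lambda k:np.hypot(*(np.array(k["position"])-t)))["position"]
T={"lug":((194,134),(349,238)),"lug_mouth":((195,111),(373,244)),"bed":((294,170),(245,248)),"jaws":((292,154),(255,264)),"lever":((333,169),(208,271)),"handle":((400,194),(120,253)),"wheel":((334,172),(208,278)),"crimper":((333,171),(208,285))}
for q,(a,b) in T.items():
    a=pick("top",q,a);b=pick("scene",q,b);print(np.round(a,1),np.round(b,1));show(q,a,b)
im=cv2.imread("pics/top0.png")
a=cv2.resize(im[100:160,165:265],(600,360),interpolation=cv2.INTER_CUBIC);cv2.imwrite("pics/lugcrop.png",a)
E
```

```text
top lug [([234.9, 164.7], 0.88), ([114.7, 270.5], 0.83), ([159.2, 236.3], 0.8), ([193.4, 133.7], 0.65), ([239.5, 114.3], 0.57)]
top lug_mouth [([92.7, 282.5], 0.94), ([192.3, 112.0], 0.91), ([211.5, 166.2], 0.71), ([224.7, 101.8], 0.66), ([194.2, 134.2], 0.27)]
scene lug [([337.1, 270.3], 0.87), ([347.2, 235.7], 0.6), ([293.1, 161.4], 0.58), ([296.2, 238.2], 0.57), ([288.7, 181.4], 0.56)]
scene lug_mouth [([313.1, 181.0], 0.79), ([307.7, 222.9], 0.77), ([365.4, 268.7], 0.71), ([298.5, 150.4], 0.42)]
[193.4 133.7] [347.2 235.7]
lug [ 0.6284  0.2803 -0.0013] [0.6305 0.283  0.    ] [0.6207 0.2778 0.03  ]
[192.3 112. ] [365.4 268.7]
lug_mouth [ 0.7009  0.2947 -0.0578] [0.6898 0.296  0.    ] [0.6785 0.2904 0.03  ]
[294.1 170.6] [244.2 249.4]
bed [0.5611 0.0133 0.0326] [0.5685 0.0089 0.    ] [0.5602 0.0105 0.03  ]
[295.6 152.5] [254.  261.8]
jaws [0.6067 0.012  0.0325] [0.6174 0.011  0.    ] [0.608  0.0126 0.03  ]
[334.8 167.1] [205.8 271.1]
lever [ 0.581  -0.0891  0.0393] [ 0.5926 -0.0943  0.    ] [ 0.5838 -0.0902  0.03  ]
[399.3 191.7] [122.1 250.1]
handle [ 0.521  -0.2293  0.1184] [ 0.551 -0.265  0.   ] [ 0.5432 -0.2566  0.03  ]
[331.6 173.3] [206.5 281.1]
wheel [ 0.5742 -0.0866  0.0042] [ 0.575  -0.0879  0.    ] [ 0.5666 -0.0839  0.03  ]
[333.7 174.6] [207.7 284. ]
crimper [ 0.5752 -0.0895 -0.0022] [ 0.5723 -0.0936 -0.    ] [ 0.564  -0.0895  0.03  ]
```

View pics/lugcrop.png

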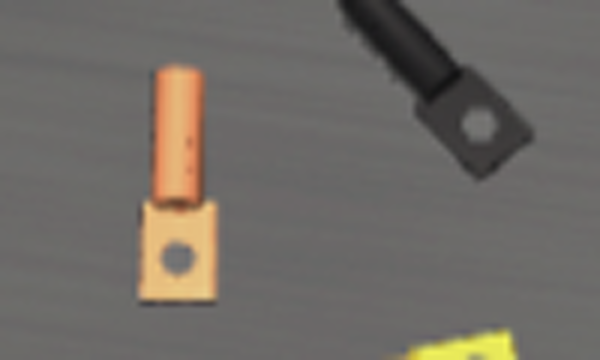

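The crop shows the copper lug: mouth at top-image px (195,111), barrel/tongue joint (194.7,134), tongue end (194.6,150), with the black look-alike to its right.

```bash
python3 - <<'E'
from h import *
f=lambda p:(p[0]/2.2+70,p[1]/2.2+70)
C=[atz("top",f(p),.012) for p in [(447,150),(658,157),(661,297),(444,290)]]
print(np.round(C,4)); 
g=lambda a,b:np.degrees(np.arctan2(*(b-a)[[1,0]]))
print("yaw",g(C[3],C[0]),g(C[2],C[1]),g(C[1],C[0])-90,g(C[2],C[3])-90, np.mean(C,0))
B=[atz("top",f(p),.03) for p in [(478,270),(508,271)]];print("bed near",np.round(B,4))
m=atz("top",(195,111.3),.02);j=atz("top",(194.7,134),.006);t=atz("top",(194.6,150),.006)
print(m,j,t,g(j,m),g(t,m))
h=atz("top",(400,192.5),.116); print("handle",h)
o=robot.observe();print(o["time_s"],o["ee_pos"],o["eef_rot"])
i=robot.camera_info("wrist");R=np.array(i["world_from_camera"]);print(np.round(R,3),i["camera_matrix"])
E
```

```text
[[ 0.6439  0.074   0.012 ]
 [ 0.6705 -0.1737  0.012 ]
 [ 0.5033 -0.1921  0.012 ]
 [ 0.4765  0.0553  0.012 ]]
yaw 6.365751381889451 6.270068785893944 6.143909391771601 6.200140299465744 [ 0.573548   -0.05912183  0.012     ]
bed near [[ 0.5012  0.0205  0.03  ]
 [ 0.5048 -0.0134  0.03  ]]
[0.68519332 0.28562675 0.02      ] [0.62823905 0.27848322 0.006     ] [0.58519456 0.27152116 0.006     ] 7.149032322118675 8.02903757748721
handle [ 0.51917748 -0.23426789  0.116     ]
2.7 [ 0.18575098 -0.64892958  0.22265098] [-3.14154582e+00 -2.21120062e-05  2.78709559e-01]
[[ 0.275  0.927  0.253  0.256]
 [-0.961  0.265  0.073 -0.63 ]
 [ 0.    -0.263  0.965  0.385]
 [ 0.     0.     0.     1.   ]] [[297.31863964   0.         254.79834034]
 [  0.         297.31863964 189.50044937]
 [  0.           0.           1.        ]]
```

```bash
python3 -m pendant '[{"claw":100,"offset":[0.045,0.035,0.01],"turn":[0,0,-0.015]},{"claw":100,"offset":[0.045,0.035,0.01],"turn":[0,0,-0.015]},{"claw":100,"offset":[0.045,0.035,0.01],"turn":[0,0,-0.015]},{"claw":100,"offset":[0.045,0.035,0.01],"turn":[0,0,-0.015]},{"claw":100,"offset":[0.045,0.035,0.01],"turn":[0,0,-0.015]},{"claw":100,"offset":[0.045,0.035,0.01],"turn":[0,0,-0.015]},{"claw":100,"offset":[0.04,0.04,0.01],"turn":[0,0,-0.015]}]' && python3 -m pendant '[{"claw":100,"offset":[0.005,0.055,0],"turn":[0,0,-0.015]},{"claw":100,"offset":[0.005,0.055,0],"turn":[0,0,-0.015]},{"claw":100,"offset":[0.005,0.055,0],"turn":[0,0,-0.01]},{"claw":100,"offset":[0.005,0.055,0],"turn":[0,0,0]},{"claw":100,"offset":[0.005,0.055,0],"turn":[0,0,0]},{"claw":100,"offset":[0.005,0.055,0],"turn":[0,0,0]},{"claw":100,"offset":[0,0,0],"turn":[0,0,0]},{"claw":100,"offset":[0,0,0],"turn":[0,0,0]}]'
python3 - <<'E'
from h import *
o=robot.observe();print(o["time_s"],o["ee_pos"],o["eef_rot"],o["force"])
i=robot.camera_info("wrist");cv2.imwrite("pics/w1.png",robot.camera("wrist"))
Z={"bed":.03,"jaws":.03,"lever":.041,"wheel":.03,"crimper":0,"handle":.116}
for q,z in Z.items():
    for k in robot.spot_point(q,"wrist")[:2]: print(q,np.round(k["position"],1),round(k["p"],2),np.round(atz("wrist",k["position"],z,i),4))
np.savez("w1.npz",K=i["camera_matrix"],T=i["world_from_camera"])
E
```

```text
time_s: 3.58
ee_pos: [0.4972, -0.3978, 0.2931]
eef_rot: [3.141, -0.0, 0.173]
force: [-0.3, -0.6, -1.3]
grip_width: 0.0878
gripper_force: 0.0
time_s: 4.58
ee_pos: [0.5257, -0.0697, 0.2927]
eef_rot: [3.141, 0.0, 0.133]
force: [0.4, -0.7, -0.2]
grip_width: 0.0874
gripper_force: 0.0
4.575 [ 0.52570763 -0.069704    0.29271635] [3.14092772e+00 5.77511707e-05 1.33481407e-01] [ 0.36103277 -0.69298582 -0.19359646]
bed [203.2 126.6] 0.57 [0.5658 0.0096 0.03  ]
jaws [200.9  97.4] 0.57 [0.6074 0.0178 0.03  ]
lever [269.  122.4] 0.71 [ 0.5838 -0.0826  0.041 ]
wheel [ 63.8 175.3] 0.48 [0.4645 0.2492 0.03  ]
crimper [272.4 124.8] 0.68 [ 0.5795 -0.0904  0.    ]
handle [379.  192.6] 0.91 [ 0.5229 -0.2289  0.116 ]
```

View pics/w1.png

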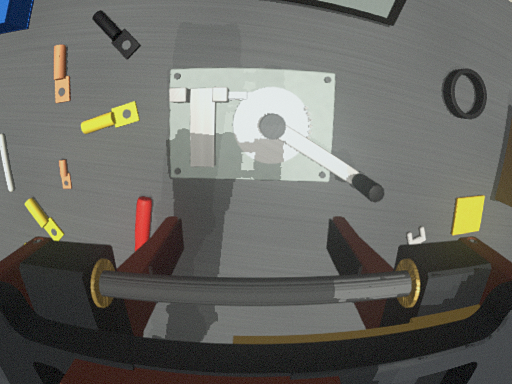

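The wrist view shows the crimper plate with corners about (170,69), (335,71), (332,182), (169,178); the bed's near end spans (191–214,166), the pivot is at (271,126) and the handle top about (374,188).

```bash
python3 - <<'E'
from h import *
d=np.load("w1.npz");i={"camera_matrix":d["K"],"world_from_camera":d["T"]}
C=np.array([atz("wrist",p,.012,i) for p in [(170,69),(335,71.5),(332,182),(169,178)]])
g=lambda a,b:np.degrees(np.arctan2(*(b-a)[[1,0]]))
print(np.round(C,4),"yaw",g(C[3],C[0]),g(C[2],C[1]),g(C[1],C[0])-90,g(C[2],C[3])-90,C.mean(0))
print("bednear",np.round([atz("wrist",p,.03,i) for p in[(191,166),(214.5,166)]],4))
print("pivot",atz("wrist",(271,126),.05,i),"top handle tri",tri([ray("wrist",(379,192.6),i),ray("top",(399.7,192))]))
for n,a,b in(("bed",(203.2,126.6),(294,170.4)),("lever",(269,122.4),(334,168)),("jaws",(200.9,97.4),(294,153.3)),("lug",(60,78.5),(194.7,134)),("mouth",(60.5,45.5),(195,111.3))):
    print(n,tri([ray("wrist",a,i),ray("top",b)]))
E
```

```text
[[ 0.6472  0.0744  0.012 ]
 [ 0.6758 -0.1718  0.012 ]
 [ 0.5062 -0.1955  0.012 ]
 [ 0.4786  0.0593  0.012 ]] yaw 5.117406600638291 7.957840554025838 6.621948543787411 6.167170919277666 [ 0.57695716 -0.0583899   0.012     ]
bednear [[ 0.506   0.0218  0.03  ]
 [ 0.5103 -0.0131  0.03  ]]
pivot [ 0.57962658 -0.08544861  0.05      ] top handle tri [ 0.52160749 -0.23428669  0.10812997]
bed [0.56445704 0.01088227 0.01793744]
lever [ 0.58263389 -0.0860315   0.02726115]
jaws [0.60664486 0.01718725 0.02822427]
lug [0.62743992 0.27796995 0.01202   ]
mouth [0.68756368 0.28681457 0.01260387]
```

```bash
python3 -m pendant '[{"claw":100,"offset":[0.0165,0.05,-0.02],"turn":[0,0,0]},{"claw":100,"offset":[0.0165,0.05,-0.02],"turn":[0,0,0]},{"claw":100,"offset":[0.0165,0.05,-0.02],"turn":[0,0,0]},{"claw":100,"offset":[0.0165,0.05,-0.02],"turn":[0,0,0]},{"claw":100,"offset":[0.0165,0.05,-0.02],"turn":[0,0,0]},{"claw":100,"offset":[0.0165,0.05,-0.02],"turn":[0,0,0]},{"claw":100,"offset":[0.0165,0.05,-0.023],"turn":[0,0,0]},{"claw":100,"offset":[0,0,0],"turn":[0,0,0]},{"claw":100,"offset":[0,0,0],"turn":[0,0,0]}]'
python3 - <<'E'
from h import *
o=robot.observe();print(o["time_s"],o["ee_pos"],o["eef_rot"],o["force"])
i=robot.camera_info("wrist");cv2.imwrite("pics/w2.png",robot.camera("wrist"))
for q,z in {"lug":0,"lug_mouth":.011}.items():
    for k in robot.spot_point(q,"wrist")[:3]: print(q,np.round(k["position"],1),round(k["p"],2),np.round(atz("wrist",k["position"],z,i),4))
np.savez("w2.npz",K=i["camera_matrix"],T=i["world_from_camera"])
E
```

```text
time_s: 6.05
ee_pos: [0.6415, 0.2802, 0.1493]
eef_rot: [3.141, 0.001, 0.133]
force: [0.5, -0.8, -0.0]
grip_width: 0.0879
gripper_force: 0.0
6.05 [0.64150956 0.28021024 0.14927373] [3.14068864e+00 5.06240593e-04 1.33200768e-01] [ 0.52958431 -0.82760414 -0.00173792]
lug [358.6 141.5] 0.81 [0.6982 0.1725 0.    ]
lug [342.8 252.2] 0.78 [0.5654 0.1617 0.    ]
lug [253.3 190.3] 0.67 [0.6281 0.2793 0.    ]
lug_mouth [327.2  97.9] 0.8 [0.7376 0.2181 0.011 ]
lug_mouth [252.6 135.2] 0.76 [0.6883 0.288  0.011 ]
lug_mouth [297.3 267.3] 0.75 [0.5455 0.2166 0.011 ]
```

View pics/w2.png

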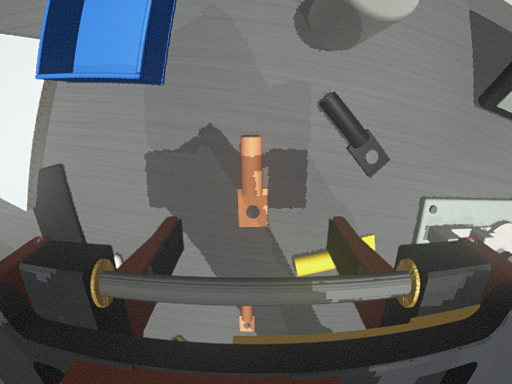

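Wrist view: copper lug dead ahead between the fingers, joint (253,190), mouth (252,135), and yellow and small lugs clear of the finger path. This agrees with the other two views.

```bash
python3 -m pendant '[{"claw":100,"offset":[0,0.0005,-0.04],"turn":[0,0,0.009]},{"claw":100,"offset":[0,0,-0.04],"turn":[0,0,0]},{"claw":100,"offset":[0,0,-0.035],"turn":[0,0,0]},{"claw":100,"offset":[0,0,-0.018],"turn":[0,0,0]},{"claw":100,"offset":[0,0,-0.012],"turn":[0,0,0]},{"claw":100,"offset":[0,0,0],"turn":[0,0,0]},{"claw":100,"offset":[0,0,0],"turn":[0,0,0]}]' 12 && python3 -m pendant '[{"claw":0,"offset":[0,0,0],"turn":[0,0,0]},{"claw":0,"offset":[0,0,0],"turn":[0,0,0]},{"claw":0,"offset":[0,0,0],"turn":[0,0,0]},{"claw":0,"offset":[0,0,0],"turn":[0,0,0]},{"claw":0,"offset":[0,0,0],"turn":[0,0,0]},{"claw":0,"offset":[0,0,0],"turn":[0,0,0]}]' 12
```

```text
time_s: 7.08
ee_pos: [0.6421, 0.282, 0.006]
eef_rot: [-3.141, -0.002, 0.143]
force: [-1.0, 0.2, 1.2]
grip_width: 0.0879
gripper_force: 0.0
time_s: 7.82
ee_pos: [0.6412, 0.2816, 0.0046]
eef_rot: [3.142, 0.0, 0.143]
force: [-0.3, 0.4, -0.4]
grip_width: 0.0315
gripper_force: 0.0
```

```bash
python3 -m pendant '[{"claw":0,"offset":[0,0,0],"turn":[0,0,0]},{"claw":0,"offset":[0,0,0],"turn":[0,0,0]},{"claw":0,"offset":[0,0,0],"turn":[0,0,0]},{"claw":0,"offset":[0,0,0],"turn":[0,0,0]}]' 15 && python3 -m pendant '[{"claw":0,"offset":[0,0,0.01],"turn":[0,0,0]},{"claw":0,"offset":[0,0,0.025],"turn":[0,0,0]},{"claw":0,"offset":[0,0,0.035],"turn":[0,0,0]},{"claw":0,"offset":[0,0,0.035],"turn":[0,0,0]},{"claw":0,"offset":[0,0,0.025],"turn":[0,0,0]}]'
```

```text
time_s: 8.32
ee_pos: [0.6414, 0.2818, 0.0047]
eef_rot: [-3.141, -0.0, 0.143]
force: [-0.6, 1.7, 0.4]
grip_width: 0.0218
gripper_force: 22.1
time_s: 8.95
ee_pos: [0.6415, 0.2813, 0.1368]
eef_rot: [3.142, -0.001, 0.142]
force: [0.1, -0.2, -0.8]
grip_width: 0.0217
gripper_force: 22.1
```

```bash
python3 -m pendant '[{"claw":0,"offset":[-0.011,-0.045,0],"turn":[0,0,-0.011]},{"claw":0,"offset":[-0.011,-0.045,0],"turn":[0,0,-0.011]},{"claw":0,"offset":[-0.011,-0.045,0],"turn":[0,0,-0.011]},{"claw":0,"offset":[-0.011,-0.045,0],"turn":[0,0,0]},{"claw":0,"offset":[-0.011,-0.045,0],"turn":[0,0,0]},{"claw":0,"offset":[-0.013,-0.045,0],"turn":[0,0,0]},{"claw":0,"offset":[0,0,0],"turn":[0,0,0]},{"claw":0,"offset":[0,0,0],"turn":[0,0,0]}]' 13
python3 - <<'E'
from h import *
i=robot.camera_info("wrist");cv2.imwrite("pics/w3.png",robot.camera("wrist"))
for q,z in {"lug":.132,"lug_mouth":.143,"jaws":.03,"bed":.03,"crimper":0,"handle":.116,"lever":.041}.items():
    for k in robot.spot_point(q,"wrist")[:2]: print(q,np.round(k["position"],1),round(k["p"],2),np.round(atz("wrist",k["position"],z,i),4))
np.savez("w3.npz",K=i["camera_matrix"],T=i["world_from_camera"])
E
```

```text
time_s: 9.95
ee_pos: [0.5733, 0.012, 0.1351]
eef_rot: [-3.141, -0.0, 0.11]
force: [-0.0, 0.9, -2.1]
grip_width: 0.022
gripper_force: 19.6
lug [257.2 253. ] 0.96 [0.5601 0.0084 0.132 ]
lug [114.5  53.4] 0.96 [0.6746 0.106  0.132 ]
lug_mouth [82.1 21. ] 0.88 [0.6939 0.126  0.143 ]
lug_mouth [ 69.  190.8] 0.69 [0.5902 0.1297 0.143 ]
jaws [251.  151.5] 0.63 [0.6082 0.0187 0.03  ]
crimper [347.5 186.8] 0.66 [ 0.5788 -0.0877  0.    ]
```

View pics/w3.png

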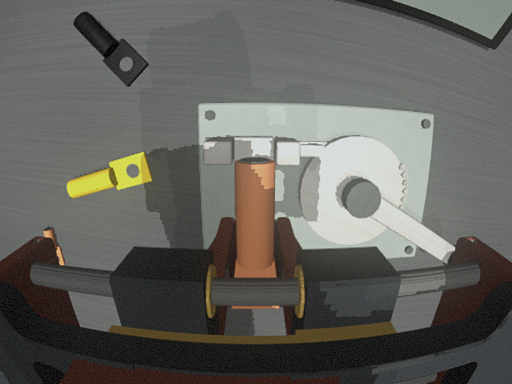

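The wrist view shows the lug held straight along the bed with its mouth (255,160) short of the jaw blocks (anvil inner edge col 235, moving jaw col 277, rows 138–163).

```bash
python3 - <<'E'
from h import *
d=np.load("w3.npz");i={"camera_matrix":d["K"],"world_from_camera":d["T"]}
im=cv2.imread("pics/w3.png")
cv2.imwrite("pics/w3c.png",cv2.resize(im[120:220,190:310],(720,600),interpolation=cv2.INTER_CUBIC))
R=np.array([[np.cos(.109),np.sin(.109)],[-np.sin(.109),np.cos(.109)]])
for n,p,z in(("anvil far in",(235,138),.059),("jaw far in",(277.5,140),.059),("plate fl",(199,104),.012),("plate fr",(433,114),.012),("pivot cap",(362,197),.05),("anvil bottom?",(235,164),.03)):
    w=atz("wrist",p,z,i);print(n,np.round(w,4),"rel bed",np.round(R@(w[:2]-[.5645,.0105]),4))
E
```

```text
anvil far in [0.6219 0.0328 0.059 ] rel bed [0.0594 0.0159]
jaw far in [ 0.624  -0.0014  0.059 ] rel bed [ 0.0579 -0.0183]
plate fl [0.6468 0.0733 0.012 ] rel bed [0.0887 0.0535]
plate fr [ 0.6731 -0.1708  0.012 ] rel bed [ 0.0882 -0.192 ]
pivot cap [ 0.5822 -0.0857  0.05  ] rel bed [ 0.0071 -0.0975]
anvil bottom? [0.5952 0.0321 0.03  ] rel bed [0.0328 0.0181]
```

View pics/w3c.png

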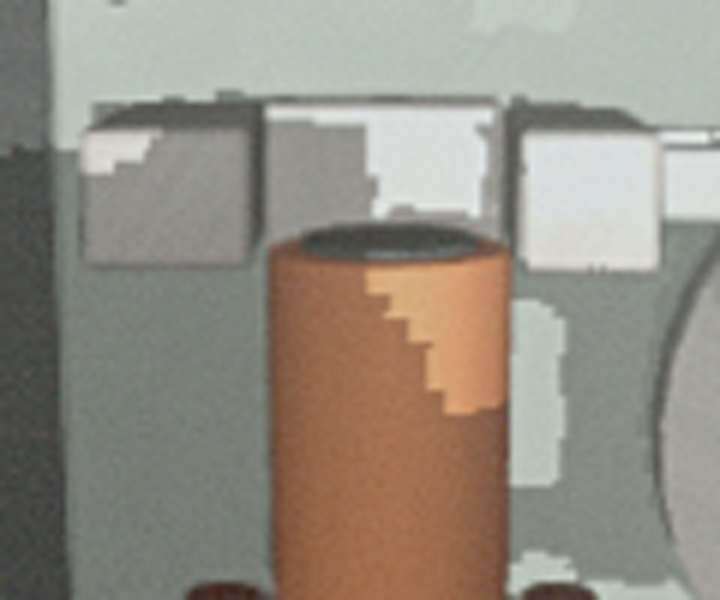

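The crop shows jaw tops: anvil inner edge col 232, moving jaw col 276.7, rows 141–164.5; bed's far end at row 137, cols 234–273.

```bash
python3 - <<'E'
from h import *
d=np.load("w3.npz");i={"camera_matrix":d["K"],"world_from_camera":d["T"]}
R=np.array([[np.cos(.109),np.sin(.109)],[-np.sin(.109),np.cos(.109)]])
for n,p,z in(("anvil far in",(232,141),.059),("anvil near in",(231.8,164.5),.059),("jaw far in",(276.7,141.5),.059),("jaw near in",(276.7,165),.059),("bed far l",(234,136.7),.03),("bed far r",(273,136.7),.03),("mouth l",(235.5,160),.1425),("mouth r",(274.5,160),.1425)):
    w=atz("wrist",p,z,i);print(n,np.round(w,4),"rel bed",np.round(R@(w[:2]-[.5645,.0105]),4))
E
```

```text
anvil far in [0.6192 0.0349 0.059 ] rel bed [0.057  0.0183]
anvil near in [0.6    0.0332 0.059 ] rel bed [0.0377 0.0188]
jaw far in [ 0.6227 -0.0009  0.059 ] rel bed [ 0.0566 -0.0177]
jaw near in [ 0.6036 -0.0033  0.059 ] rel bed [ 0.0373 -0.0179]
bed far l [0.62   0.0354 0.03  ] rel bed [0.0579 0.0187]
bed far r [6.239e-01 5.000e-04 3.000e-02] rel bed [ 0.0579 -0.0164]
mouth l [0.6186 0.0266 0.1425] rel bed [0.0555 0.0102]
mouth r [0.6208 0.0061 0.1425] rel bed [ 0.0555 -0.0105]
```

```bash
python3 -m pendant '[{"claw":0,"offset":[0,0,-0.035],"turn":[0,0,0]},{"claw":0,"offset":[0,0,-0.03],"turn":[0,0,0]},{"claw":0,"offset":[0,0,-0.02],"turn":[0,0,0]},{"claw":0,"offset":[0,0,-0.006],"turn":[0,0,0]},{"claw":0,"offset":[0,0,-0.004],"turn":[0,0,0]},{"claw":0,"offset":[0,0,-0.002],"turn":[0,0,0]},{"claw":0,"offset":[0,0,-0.002],"turn":[0,0,0]},{"claw":0,"offset":[0,0,0],"turn":[0,0,0]},{"claw":0,"offset":[0,0,0],"turn":[0,0,0]}]'
```

```text
time_s: 11.48
ee_pos: [0.5734, 0.0115, 0.0359]
eef_rot: [3.142, -0.0, 0.11]
force: [-0.0, -0.5, -2.4]
grip_width: 0.0216
gripper_force: 19.6
```

```bash
python3 -m pendant '[{"claw":0,"offset":[0,0,-0.0012],"turn":[0,0,0]},{"claw":0,"offset":[0,0,0],"turn":[0,0,0]}]' && python3 -m pendant '[{"claw":45,"offset":[0,0,0],"turn":[0,0,0]},{"claw":45,"offset":[0,0,0],"turn":[0,0,0]},{"claw":45,"offset":[0,0,0],"turn":[0,0,0]},{"claw":45,"offset":[0,0,0],"turn":[0,0,0]},{"claw":45,"offset":[0,0,0],"turn":[0,0,0]}]' && python3 -m pendant '[{"claw":45,"offset":[0,0,0.02],"turn":[0,0,0]},{"claw":45,"offset":[0,0,0.04],"turn":[0,0,0]},{"claw":45,"offset":[0,0,0.05],"turn":[0,0,0]},{"claw":45,"offset":[-0.02,0,0.05],"turn":[0,0,0]},{"claw":45,"offset":[-0.03,0,0.02],"turn":[0,0,0]},{"claw":45,"offset":[-0.02,-0.04,0],"turn":[0,0,0]},{"claw":45,"offset":[0,-0.04,0],"turn":[0,0,0]},{"claw":45,"offset":[0,-0.02,0],"turn":[0,0,0]},{"claw":45,"offset":[0,0,0],"turn":[0,0,0]},{"claw":45,"offset":[0,0,0],"turn":[0,0,0]}]'
python3 - <<'E'
from h import *
i=robot.camera_info("wrist");cv2.imwrite("pics/w4.png",robot.camera("wrist"))
R=np.array([[np.cos(.109),np.sin(.109)],[-np.sin(.109),np.cos(.109)]])
for q,z in {"lug":.03,"lug_mouth":.041,"wheel":.036,"lever":.041,"handle":.116}.items():
    for k in robot.spot_point(q,"wrist")[:3]:
        w=atz("wrist",k["position"],z,i);print(q,np.round(k["position"],1),round(k["p"],2),np.round(w,4),np.round(R@(w[:2]-[.5645,.0105]),4))
np.savez("w4.npz",K=i["camera_matrix"],T=i["world_from_camera"])
E
```

```text
time_s: 11.72
ee_pos: [0.5734, 0.0116, 0.0347]
eef_rot: [3.142, -0.0, 0.11]
force: [-0.8, -0.1, 0.4]
grip_width: 0.0216
gripper_force: 19.6
time_s: 12.35
ee_pos: [0.5733, 0.0115, 0.0345]
eef_rot: [3.142, 0.0, 0.11]
force: [-0.3, 0.5, 0.3]
grip_width: 0.0394
gripper_force: 0.0
time_s: 13.6
ee_pos: [0.5033, -0.0872, 0.2144]
eef_rot: [-3.141, -0.0, 0.111]
force: [-0.3, -0.3, 0.1]
grip_width: 0.0396
gripper_force: 0.0
lug [179.1 117.6] 0.91 [0.5591 0.0085 0.03  ] [-0.0056 -0.0015]
lug [ 19.8 228.3] 0.84 [0.3737 0.2842 0.03  ] [-0.1599  0.2929]
lug [86.3 16.9] 0.73 [0.6889 0.1538 0.03  ] [0.1392 0.129 ]
lug_mouth [175.6  65.5] 0.97 [0.6197 0.0158 0.041 ] [ 0.0555 -0.0007]
lug_mouth [ 48.7 122.5] 0.74 [0.5462 0.1939 0.041 ] [0.0018 0.1843]
wheel [260.2 106.9] 0.67 [ 0.5802 -0.0853  0.036 ] [ 0.0052 -0.0969]
lever [256.2 103.5] 0.55 [ 0.5835 -0.0803  0.041 ] [ 0.009  -0.0924]
handle [401.3 190.8] 0.78 [ 0.5197 -0.2322  0.116 ] [-0.071  -0.2364]
```

View pics/w4.png

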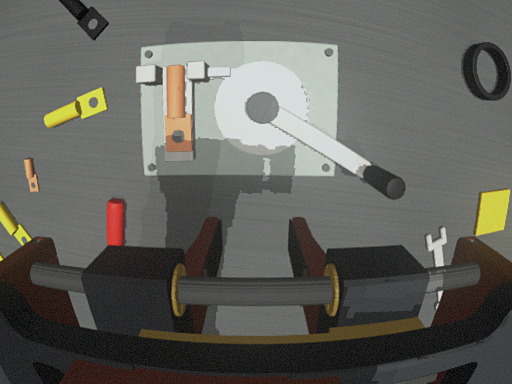

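The lug lies on the bed between the jaws, joint (179,118) and mouth (176,66), well inside tolerance. Next is the handle at (395,187); I also check how high the tablet ahead stands.

```bash
python3 - <<'E'
from h import *
L=lambda n:(lambda d:{"camera_matrix":d["K"],"world_from_camera":d["T"]})(np.load(n))
a,b=L("w1.npz"),L("w3.npz");w4=L("w4.npz")
print("tablet corner",tri([ray("top",(405,109)),ray("wrist",(391,22),a),ray("wrist",(495,47),b)]))
print("tablet left z0",atz("top",(303,95),0.))
k1=robot.boxes_of("handle","wrist");print([(x["position"],x["p"]) for x in k1[:2]])
print("handle tri",tri([ray("wrist",(401.3,190.8),w4),ray("wrist",(379,192.6),a),ray("top",(399.7,192))]))
for p in [(395,187),(401,191)]: print(atz("wrist",p,.116,w4))
o=robot.observe();print(o["joint_pos"],o["time_s"])
E
```

```text
tablet corner [ 0.77737531 -0.25778011  0.01237852]
tablet left z0 [0.77950207 0.01085419 0.        ]
[([327.5, 143.9], 0.72)]
handle tri [ 0.52065796 -0.23317521  0.11235756]
[ 0.52267198 -0.22398338  0.116     ]
[ 0.5194438  -0.23189155  0.116     ]
[ 0.31947393  0.23555413 -0.31131393  1.93444138  0.08586125  0.98419527
 -1.49159905] 13.95
```

```bash
python3 -m pendant '[{"claw":100,"offset":[0.0025,-0.024,0],"turn":[0,0,0.18]},{"claw":100,"offset":[0.0025,-0.024,0],"turn":[0,0,0.18]},{"claw":100,"offset":[0.0025,-0.024,0],"turn":[0,0,0.18]},{"claw":100,"offset":[0.0025,-0.024,0],"turn":[0,0,0.18]},{"claw":100,"offset":[0.0025,-0.024,0],"turn":[0,0,0.18]},{"claw":100,"offset":[0.003,-0.023,0],"turn":[0,0,0.18]},{"claw":100,"offset":[0,0,0],"turn":[0,0,0]},{"claw":100,"offset":[0,0,0],"turn":[0,0,0]}]'
python3 - <<'E'
from h import *
i=robot.camera_info("wrist");robot.camera("wrist")
for k in robot.spot_point("handle","wrist")[:2]: print(np.round(k["position"],1),round(k["p"],2),atz("wrist",k["position"],.116,i))
E
```

```text
time_s: 14.95
ee_pos: [0.5188, -0.2302, 0.2144]
eef_rot: [-3.141, -0.001, 1.187]
force: [0.7, -0.1, -0.2]
grip_width: 0.0884
gripper_force: 0.0
[262.3 181.5] 0.98 [ 0.52901766 -0.22561742  0.116     ]
```

```bash
python3 -m pendant '[{"claw":100,"offset":[0.002,0.0015,-0.035],"turn":[0,0,0.01]},{"claw":100,"offset":[0,0,-0.04],"turn":[0,0,0]},{"claw":100,"offset":[0,0,-0.04],"turn":[0,0,0]},{"claw":100,"offset":[0,0,-0.027],"turn":[0,0,0]},{"claw":100,"offset":[0,0,0],"turn":[0,0,0]}]' 10 && python3 -m pendant '[{"claw":0,"offset":[0,0,0],"turn":[0,0,0]},{"claw":0,"offset":[0,0,0],"turn":[0,0,0]},{"claw":0,"offset":[0,0,0],"turn":[0,0,0]},{"claw":0,"offset":[0,0,0],"turn":[0,0,0]},{"claw":0,"offset":[0,0,0],"turn":[0,0,0]},{"claw":0,"offset":[0,0,0],"turn":[0,0,0]},{"claw":0,"offset":[0,0,0],"turn":[0,0,0]},{"claw":0,"offset":[0,0,0],"turn":[0,0,0]},{"claw":0,"offset":[0,0,0],"turn":[0,0,0]},{"claw":0,"offset":[0,0,0],"turn":[0,0,0]}]'
python3 -c "
from h import *
cv2.imwrite('pics/w5.png',robot.camera('wrist'))"
```

```text
time_s: 15.68
ee_pos: [0.5194, -0.2284, 0.0709]
eef_rot: [-3.137, -0.0, 1.2]
force: [0.3, 0.0, 0.5]
grip_width: 0.0877
gripper_force: 0.0
time_s: 16.92
ee_pos: [0.5187, -0.2293, 0.0722]
eef_rot: [-3.137, 0.001, 1.2]
force: [-5.8, 2.4, 5.9]
grip_width: 0.0233
gripper_force: 10.0
```

View pics/w5.png

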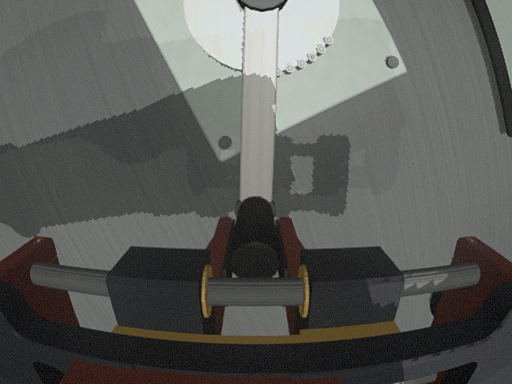

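The picture shows the handle held between the pads (256,255), the arm running straight up to the pivot at (262,0), and rim pins at (289,68)–(330,41). I work out the arc steps.

```bash
python3 - <<'E'
import numpy as np
c=np.array([.5754,-.0889]);p=np.array([.5187,-.2293])-c;r=np.hypot(*p);t0=np.arctan2(p[1],p[0]);print(r,np.degrees(t0))
P=lambda a:r*np.array([np.cos(t0+a),np.sin(t0+a)])
for a in np.arange(0,.80,.02): print(round(a,2),np.round((P(a+.02)-P(a))*1e3,1),"tangent",np.round([-np.sin(t0+a),np.cos(t0+a)],2))
E
```

```text
0.15141680884234748 -111.99112991717713
0.0 [ 2.8 -1.1] tangent [ 0.93 -0.37]
0.02 [ 2.8 -1. ] tangent [ 0.93 -0.36]
0.04 [ 2.9 -1. ] tangent [ 0.94 -0.34]
0.06 [ 2.9 -0.9] tangent [ 0.95 -0.32]
0.08 [ 2.9 -0.9] tangent [ 0.95 -0.3 ]
0.1 [ 2.9 -0.8] tangent [ 0.96 -0.28]
0.12 [ 2.9 -0.8] tangent [ 0.97 -0.26]
0.14 [ 2.9 -0.7] tangent [ 0.97 -0.24]
0.16 [ 3.  -0.6] tangent [ 0.98 -0.22]
0.18 [ 3.  -0.6] tangent [ 0.98 -0.2 ]
0.2 [ 3.  -0.5] tangent [ 0.98 -0.18]
0.22 [ 3.  -0.5] tangent [ 0.99 -0.16]
0.24 [ 3.  -0.4] tangent [ 0.99 -0.14]
0.26 [ 3.  -0.3] tangent [ 0.99 -0.12]
0.28 [ 3.  -0.3] tangent [ 0.99 -0.1 ]
0.3 [ 3.  -0.2] tangent [ 1.   -0.08]
0.32 [ 3.  -0.2] tangent [ 1.   -0.06]
0.34 [ 3.  -0.1] tangent [ 1.   -0.04]
0.36 [ 3. -0.] tangent [ 1.   -0.02]
0.38 [3. 0.] tangent [ 1. -0.]
0.4 [3.  0.1] tangent [1.   0.02]
0.42 [3.  0.1] tangent [1.   0.04]
0.44 [3.  0.2] tangent [1.   0.06]
0.46 [3.  0.3] tangent [1.   0.08]
0.48 [3.  0.3] tangent [1.  0.1]
0.5 [3.  0.4] tangent [0.99 0.12]
0.52 [3.  0.4] tangent [0.99 0.14]
0.54 [3.  0.5] tangent [0.99 0.16]
0.56 [3.  0.6] tangent [0.98 0.18]
0.58 [3.  0.6] tangent [0.98 0.19]
0.6 [3.  0.7] tangent [0.98 0.21]
0.62 [2.9 0.7] tangent [0.97 0.23]
0.64 [2.9 0.8] tangent [0.97 0.25]
0.66 [2.9 0.9] tangent [0.96 0.27]
0.68 [2.9 0.9] tangent [0.96 0.29]
0.7 [2.9 1. ] tangent [0.95 0.31]
0.72 [2.8 1. ] tangent [0.94 0.33]
0.74 [2.8 1.1] tangent [0.94 0.35]
0.76 [2.8 1.1] tangent [0.93 0.37]
0.78 [2.8 1.2] tangent [0.92 0.39]
```

```bash
python3 -m pendant '[{"claw":0,"offset":[0.0028,-0.0011,0],"turn":[0,0,0.02]},{"claw":0,"offset":[0.0028,-0.0011,0],"turn":[0,0,0.02]},{"claw":0,"offset":[0.0028,-0.001,0],"turn":[0,0,0.02]},{"claw":0,"offset":[0,0,0],"turn":[0,0,0]}]' 30
```

```text
time_s: 17.48
ee_pos: [0.5272, -0.2326, 0.0722]
eef_rot: [-3.137, 0.0, 1.26]
force: [-6.7, 3.2, 7.4]
grip_width: 0.0237
gripper_force: 30.0
```

```bash
python3 -m pendant '[{"claw":0,"offset":[0.0029,-0.0009,0],"turn":[0,0,0.02]},{"claw":0,"offset":[0.0029,-0.0009,0],"turn":[0,0,0.02]},{"claw":0,"offset":[0,0,0],"turn":[0,0,0]}]'|egrep 'pos|force: \['; python3 -m pendant '[{"claw":0,"offset":[0.0029,-0.0008,0],"turn":[0,0,0.02]},{"claw":0,"offset":[0,0,0],"turn":[0,0,0]}]'|egrep 'pos|force: \['; python3 -m pendant '[{"claw":0,"offset":[0.0029,-0.0008,0],"turn":[0,0,0.02]},{"claw":0,"offset":[0,0,0],"turn":[0,0,0]}]'|egrep 'pos|force: \['; python3 -m pendant '[{"claw":0,"offset":[0.0029,-0.0007,0],"turn":[0,0,0.02]},{"claw":0,"offset":[0,0,0],"turn":[0,0,0]}]'|egrep 'pos|force: \['; python3 -m pendant '[{"claw":0,"offset":[0.003,-0.0006,0],"turn":[0,0,0.02]},{"claw":0,"offset":[0,0,0],"turn":[0,0,0]}]'|egrep 'pos|force: \['; python3 -m pendant '[{"claw":0,"offset":[0.003,-0.0006,0],"turn":[0,0,0.02]},{"claw":0,"offset":[0,0,0],"turn":[0,0,0]}]'|egrep 'pos|force: \['; python3 -m pendant '[{"claw":0,"offset":[0.003,-0.0005,0],"turn":[0,0,0.02]},{"claw":0,"offset":[0,0,0],"turn":[0,0,0]}]'|egrep 'pos|force: \['
```

```text
ee_pos: [0.533, -0.2345, 0.0722]
force: [-7.0, 2.5, 5.4]
ee_pos: [0.5358, -0.2354, 0.0722]
force: [-7.6, 1.9, 7.1]
ee_pos: [0.5387, -0.2362, 0.0722]
force: [-6.6, 2.2, 6.3]
ee_pos: [0.5415, -0.2369, 0.0722]
force: [-7.0, 1.7, 5.8]
ee_pos: [0.5442, -0.2375, 0.0722]
force: [-8.3, 2.1, 6.5]
ee_pos: [0.546, -0.2378, 0.0722]
force: [-12.3, 2.8, 10.8]
ee_pos: [0.5496, -0.2385, 0.0722]
force: [-9.2, 1.8, 7.9]
```

```bash
f='pos|force: \['; python3 -m pendant '[{"claw":0,"offset":[0.003,-0.0005,0],"turn":[0,0,0.02]},{"claw":0,"offset":[0,0,0],"turn":[0,0,0]}]'|egrep "$f"; python3 -m pendant '[{"claw":0,"offset":[0.003,-0.0004,0],"turn":[0,0,0.02]},{"claw":0,"offset":[0.003,-0.0003,0],"turn":[0,0,0.02]},{"claw":0,"offset":[0,0,0],"turn":[0,0,0]}]'|egrep "$f"; python3 -m pendant '[{"claw":0,"offset":[0.003,-0.0003,0],"turn":[0,0,0.02]},{"claw":0,"offset":[0.003,-0.0002,0],"turn":[0,0,0.02]},{"claw":0,"offset":[0,0,0],"turn":[0,0,0]}]'|egrep "$f"; python3 -m pendant '[{"claw":0,"offset":[0.003,-0.0002,0],"turn":[0,0,0.02]},{"claw":0,"offset":[0,0,0],"turn":[0,0,0]}]'|egrep "$f"; for k in 1; do python3 -m pendant '[{"claw":0,"offset":[0.0015,0,0],"turn":[0,0,0.01]},{"claw":0,"offset":[0,0,0],"turn":[0,0,0]}]'|egrep "$f"; python3 -m pendant '[{"claw":0,"offset":[0.0015,0,0],"turn":[0,0,0.01]},{"claw":0,"offset":[0,0,0],"turn":[0,0,0]}]'|egrep "$f"; python3 -m pendant '[{"claw":0,"offset":[0.0015,0,0],"turn":[0,0,0.01]},{"claw":0,"offset":[0,0,0],"turn":[0,0,0]}]'|egrep "$f"; python3 -m pendant '[{"claw":0,"offset":[0.0015,0,0],"turn":[0,0,0.01]},{"claw":0,"offset":[0,0,0],"turn":[0,0,0]}]'|egrep "$f"; done
```

```text
ee_pos: [0.5531, -0.2392, 0.0722]
force: [-7.7, 1.8, 6.9]
ee_pos: [0.5595, -0.2401, 0.0722]
force: [-7.6, 0.1, 5.8]
ee_pos: [0.5648, -0.2407, 0.0722]
force: [-9.1, 1.6, 9.3]
ee_pos: [0.5673, -0.2409, 0.0722]
force: [-11.4, 2.0, 9.8]
ee_pos: [0.5682, -0.2409, 0.0722]
force: [-13.5, 1.6, 10.7]
ee_pos: [0.5706, -0.2411, 0.0721]
force: [-16.0, 1.4, 12.3]
ee_pos: [0.5717, -0.2412, 0.0722]
force: [-10.6, -0.2, 7.6]
ee_pos: [0.573, -0.2412, 0.0722]
force: [-13.0, 1.9, 10.3]
```

```bash
f='pos|force: \['; python3 -m pendant '[{"claw":0,"offset":[0.003,0,0],"turn":[0,0,0.02]},{"claw":0,"offset":[0,0,0],"turn":[0,0,0]}]'|egrep "$f"; python3 -m pendant '[{"claw":0,"offset":[0.003,0.0001,0],"turn":[0,0,0.02]},{"claw":0,"offset":[0,0,0],"turn":[0,0,0]}]'|egrep "$f"; python3 -m pendant '[{"claw":0,"offset":[0.003,0.0001,0],"turn":[0,0,0.02]},{"claw":0,"offset":[0,0,0],"turn":[0,0,0]}]'|egrep "$f"; python3 -m pendant '[{"claw":0,"offset":[0.003,0.0002,0],"turn":[0,0,0.02]},{"claw":0,"offset":[0,0,0],"turn":[0,0,0]}]'|egrep "$f"; python3 -m pendant '[{"claw":0,"offset":[0.003,0.0003,0],"turn":[0,0,0.02]},{"claw":0,"offset":[0,0,0],"turn":[0,0,0]}]'|egrep "$f"; python3 -m pendant '[{"claw":0,"offset":[0.0015,0.0002,0],"turn":[0,0,0.01]},{"claw":0,"offset":[0,0,0],"turn":[0,0,0]}]'|egrep "$f"; python3 -m pendant '[{"claw":0,"offset":[0.0015,0.0002,0],"turn":[0,0,0.01]},{"claw":0,"offset":[0,0,0],"turn":[0,0,0]}]'|egrep "$f"; python3 -m pendant '[{"claw":0,"offset":[0.0015,0.0002,0],"turn":[0,0,0.01]},{"claw":0,"offset":[0,0,0],"turn":[0,0,0]}]'|egrep "$f"; python3 -m pendant '[{"claw":0,"offset":[0.0015,0.0002,0],"turn":[0,0,0.01]},{"claw":0,"offset":[0,0,0],"turn":[0,0,0]}]'|egrep "$f"; python3 -m pendant '[{"claw":0,"offset":[0.0015,0.0002,0],"turn":[0,0,0.01]},{"claw":0,"offset":[0,0,0],"turn":[0,0,0]}]'|egrep "$f"
```

```text
ee_pos: [0.5765, -0.2413, 0.0722]
force: [-11.5, 1.0, 9.3]
ee_pos: [0.5812, -0.2413, 0.0722]
force: [-9.9, -0.6, 8.3]
ee_pos: [0.5838, -0.2413, 0.0722]
force: [-8.8, -1.3, 5.6]
ee_pos: [0.5863, -0.2411, 0.0722]
force: [-7.7, -0.5, 6.1]
ee_pos: [0.589, -0.241, 0.0722]
force: [-9.9, -0.1, 7.8]
ee_pos: [0.5903, -0.2409, 0.0722]
force: [-9.8, -0.7, 8.3]
ee_pos: [0.5914, -0.2408, 0.0722]
force: [-11.4, -0.6, 9.0]
ee_pos: [0.5929, -0.2407, 0.0722]
force: [-11.6, -1.5, 8.3]
ee_pos: [0.594, -0.2406, 0.0722]
force: [-14.0, -0.4, 10.2]
ee_pos: [0.5948, -0.2405, 0.0722]
force: [-14.4, -1.4, 11.8]
```

```bash
f='pos|force: \['; python3 -m pendant '[{"claw":0,"offset":[0.0015,0.0002,0],"turn":[0,0,0.01]},{"claw":0,"offset":[0,0,0],"turn":[0,0,0]}]'|egrep "$f"; python3 -m pendant '[{"claw":0,"offset":[0.0015,0.0003,0],"turn":[0,0,0.01]},{"claw":0,"offset":[0,0,0],"turn":[0,0,0]}]'|egrep "$f"; python3 -m pendant '[{"claw":0,"offset":[0.0015,0.0003,0],"turn":[0,0,0.01]},{"claw":0,"offset":[0,0,0],"turn":[0,0,0]}]'|egrep "$f"; python3 -m pendant '[{"claw":0,"offset":[0.0015,0.0003,0],"turn":[0,0,0.01]},{"claw":0,"offset":[0,0,0],"turn":[0,0,0]}]'|egrep "$f"
```

```text
ee_pos: [0.5957, -0.2403, 0.0721]
force: [-16.9, -0.3, 14.1]
ee_pos: [0.5987, -0.2399, 0.0722]
force: [-10.8, -0.4, 8.6]
ee_pos: [0.6001, -0.2398, 0.0722]
force: [-11.8, -0.5, 9.1]
ee_pos: [0.6023, -0.2395, 0.0722]
force: [-12.7, -2.1, 9.4]
```

```bash
f='pos|force: \[|rot|time'; python3 -m pendant '[{"claw":0,"offset":[0.0015,0.0003,0],"turn":[0,0,0.01]},{"claw":0,"offset":[0,0,0],"turn":[0,0,0]}]'|egrep "$f"; python3 -m pendant '[{"claw":0,"offset":[0.0015,0.0003,0],"turn":[0,0,0.01]},{"claw":0,"offset":[0,0,0],"turn":[0,0,0]}]'|egrep "$f"; python3 -m pendant '[{"claw":0,"offset":[0.0015,0.0003,0],"turn":[0,0,0.01]},{"claw":0,"offset":[0,0,0],"turn":[0,0,0]}]'|egrep "$f"; python3 -m pendant '[{"claw":0,"offset":[0.0015,0.0003,0],"turn":[0,0,0.01]},{"claw":0,"offset":[0,0,0],"turn":[0,0,0]},{"claw":0,"offset":[0,0,0],"turn":[0,0,0]},{"claw":0,"offset":[0,0,0],"turn":[0,0,0]}]'|egrep "$f"
python3 - <<'E'
from h import *
i=robot.camera_info("wrist");cv2.imwrite("pics/w6.png",robot.camera("wrist"))
R=np.array([[np.cos(.109),np.sin(.109)],[-np.sin(.109),np.cos(.109)]])
for c in("wrist","top"):
  if c=="top": i=None;cv2.imwrite("pics/top6.png",robot.camera("top"))
  for q,z in {"lug":.03,"lug_mouth":.041}.items():
    for k in robot.spot_point(q,c)[:6]:
        w=atz(c,k["position"],z,i);e=R@(w[:2]-[.5645,.0105])
        if abs(e).max()<.1: print(c,q,np.round(k["position"],1),round(k["p"],2),np.round(e,4))
# lever deflection of the arm as held
p=robot.observe()["ee_pos"][:2]-[.5754,-.0889];print("angle from start",np.arctan2(p[1],p[0])-np.radians(-111.99),np.hypot(*p))
E
```

```text
time_s: 25.35
ee_pos: [0.6046, -0.2391, 0.0722]
eef_rot: [-3.137, 0.001, 1.779]
force: [-6.6, -2.3, 5.5]
time_s: 25.6
ee_pos: [0.6058, -0.2389, 0.0722]
eef_rot: [-3.137, 0.0, 1.789]
force: [-7.8, -2.5, 7.2]
time_s: 25.85
ee_pos: [0.6068, -0.2387, 0.0722]
eef_rot: [-3.136, 0.0, 1.798]
force: [-9.1, -2.0, 8.0]
time_s: 26.35
ee_pos: [0.6085, -0.2384, 0.0722]
eef_rot: [-3.136, 0.0, 1.808]
force: [-9.8, -0.9, 7.1]
top lug [294.8 170.9] 0.69 [-0.005  -0.0013]
top lug_mouth [290.5 148.5] 0.67 [0.0501 0.0113]
angle from start 0.6017848414462577 0.15309609562027635
```

View pics/w6.png

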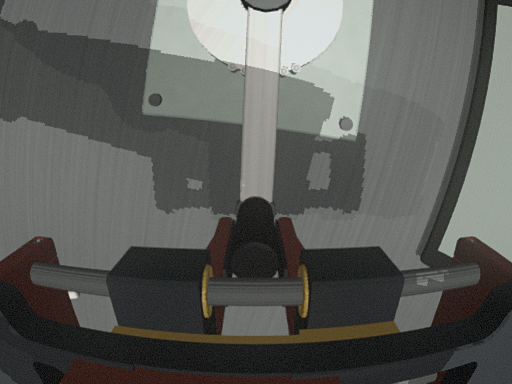

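The wrist view shows the lever past three pins. One pin is hidden under the arm, and two are still visible to its right at (285,71) and (294,68). I add a small margin step, then check the lug.

```bash
python3 -m pendant '[{"claw":0,"offset":[0.0015,0.0003,0],"turn":[0,0,0.01]},{"claw":0,"offset":[0.0015,0.0003,0],"turn":[0,0,0.01]},{"claw":0,"offset":[0,0,0],"turn":[0,0,0]},{"claw":0,"offset":[0,0,0],"turn":[0,0,0]},{"claw":0,"offset":[0,0,0],"turn":[0,0,0]},{"claw":0,"offset":[0,0,0],"turn":[0,0,0]}]'
python3 - <<'E'
from h import *
im=robot.camera("top");cv2.imwrite("pics/top7.png",cv2.resize(im[130:210,260:360],(750,600),interpolation=cv2.INTER_CUBIC))
E
```

```text
time_s: 27.4
ee_pos: [0.6112, -0.2378, 0.0722]
eef_rot: [-3.136, 0.0, 1.828]
force: [-10.1, -2.7, 8.0]
grip_width: 0.0235
gripper_force: 30.0
```

View pics/top7.png

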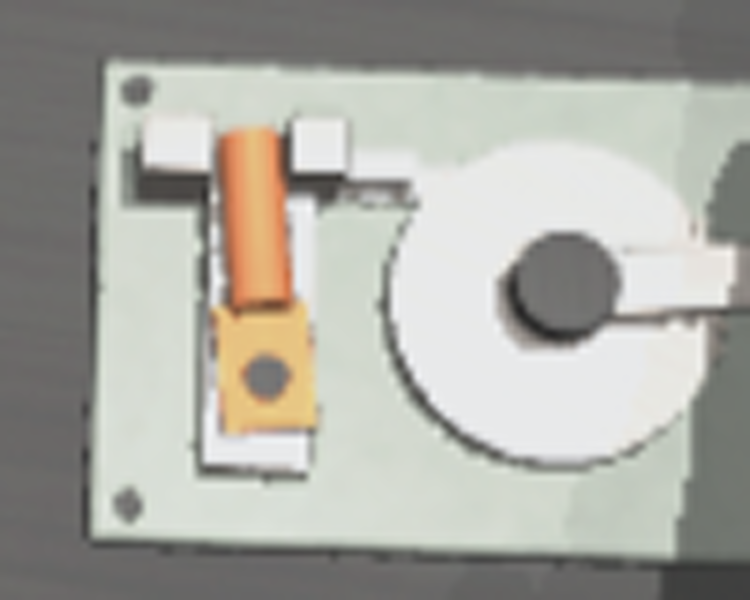

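The top crop shows the lug flat on the bed, mouth between the jaws at (250,130), nudged about 0.1 rad and well within limits. The lever is held three clicks on, so I hand in.

```bash
python3 -c "
from plant import robot
print(robot.close_job())"
```

```text
the job is handed in; nothing more can be done
None
```

The job is handed in, though it returned no verdict: the large copper lug lies flat on the bed, let go, with its barrel end between the jaws; the lever is held three clicks on, judged by touch and the visible pins; the grip reading on the lug peaked at 22 N, over your 20 N but under the 25 N-per-finger limit; and I did not re-check the small lug, screwdriver and marker at the end.

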